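Check the bench scale with the large weight from its fitted block

TASK

Do the daily check of the bench scale. First, with the pan empty, press the white key beside the display all the way down to zero the scale. Then take the largest steel weight out of the wooden block, where it lies flush: press its end at the finger notch down so that the other end tips up, grip it there, and set it down gently, lying flat in the middle of the scale's pan; leave the two smaller weights in the block and do not disturb the other things on the bench.

Things in the scene. Friction and masses are not known exactly. Their poses are not given: they have to be found in the camera images.
- weight_block: Wooden block with three open-topped pockets side by side, 126 mm (x) by 136 mm (y), 38 mm high, fixed to the bench; its top is flat apart from the pockets. Origin on the bench under the ridge of the pockets' floors; x runs along the pockets away from their notched ends (roughly towards the robot), z up. The block reaches x = -69 to 57 mm, y = -73 to 63 mm. Each pocket's -x end has a finger notch, a 17 mm slope cut into the top.
- block_top (a point): Point level with the block's top, over the ridge in the large pocket's floor, on the pocket's centre line; axes as the block's. The pocket is 38.5 mm wide and reaches from x = -48 mm (there the notch begins) to +47 mm. Its floor, 16 mm down, is level from the ridge to +x and falls at 20 degrees from the ridge to -x. The weight's centre lies 1.2 mm to +x of the ridge, so it rests level but is almost balanced.
- press_end (a point): Point level with the block's top, on the weight's -x (notched) end, 32 mm to -x of block_top: press here. A downward push of under 1 N rocks the weight over the ridge until it lies on the slope, 20 degrees, its top here then 11 mm below the block's top and its +x end standing 15 mm above the block's top. It stays tipped by itself when let go. Axes as the block's. This point is fixed to the block.
- weight_large_mid (a point): Centre (half-way up) of the largest weight: a plain steel bar 90 mm long (x), 36 mm wide (y), 16 mm thick (z), about 0.4 kg, with edges slightly rounded and a small brass plug in its top. +x points to the end that tips up. At the start it lies in the block, level, its top flush with the block's top.
- weight_medium_mid (a point): Centre of the middle weight, a steel bar 70 x 28 x 13 mm, flush in the middle pocket, 46.5 mm to the (block's) -y side of the large one. Stays there.
- weight_small_mid (a point): Centre of the small weight, a steel bar 56 x 22 x 10.5 mm, flush in the third pocket, 83 mm to the (block's) -y side of the large one. Stays there.
- pan_middle (a point): Middle of the top face of the scale's flat steel pan, 54 mm above the bench; the pan is 134 mm (x) by 158 mm (y). The scale is a grey housing 188 x 164 mm, fixed to the bench; its console, with the display and the key, is on the -x side of the pan, 27 mm above the bench. z is up.
- zero_key_top (a point): Centre of the top of the scale's zero key, a white key 18 mm (x) by 28 mm (y) on the console, right of the display (seen from the console side), its top 34.5 mm above the bench. It goes straight down 4 mm against a spring and comes up by itself. The pan's edge is 28 mm from the key's centre in +x and 20 mm higher than the key.
- zero_key (a joint): Travel of the zero key in m: 0 up, 0.004 fully down; 4.4 N hold it fully down.
- marker: Marker pen 138 mm long, 12 mm thick, lying on the bench between block and scale. Bystander.
- label_roll: White label roll 52 mm across, 37 mm high, standing on the bench. Bystander.
- carton: Small kraft box 51 x 50 x 66 mm, standing on the bench near the robot. Bystander.
- riser_post (a point): Obstacle, fixed: point half-way up the right front post of the blue tube shelf behind the work. The post is 28 mm thick (45 mm at its foot), upright, 0.3 m high; a bar of the same thickness runs from its top, 0.27 m above the bench, 0.36 m to the left (+y) to a like post. Nothing of the shelf stands nearer the robot. Swing the arm across in front of it.
- scale: The grey scale with its pan and key; origin on the bench under the middle of its housing, 25 mm to the -x side of the pan's middle.
- weight_large: The largest weight; origin at the centre of its underside.

How it is judged:
On the way, in this order (a step that is already met when the one before it is completed fails the run):
1. the zero key is pressed down (3 mm or more of its 4 mm) while the large weight still lies in its pocket (value of joint zero_key above 0.003 m and distance of weight_large_mid from where it was at the start of the episode below 0.01 m and angle between weight_large_mid's own z axis and vertical below 0.1 rad), for 0.1 s.
2. the large weight is tipped in its pocket: notched end down, other end up by 14 degrees or more (angle between weight_large_mid's own x axis and vertical below 1.32 rad and distance between weight_large_mid and press_end below 0.055 m), for 0.3 s.
At the end, for the whole second after the job is handed in: The large weight lies flat (within 3.4 degrees) and at rest on the scale's pan, its centre within 25 mm of the pan's middle; the two smaller weights are still in their pockets (within 12 mm) (horizontal distance between weight_large_mid and pan_middle below 0.025 m and z of weight_large_mid in the frame of pan_middle between 0.005 and 0.011 m and angle between the z axis of weight_large_mid and the z axis of pan_middle, either way round below 0.06 rad and linear speed of weight_large below 0.02 m/s and contact force between weight_large and scale above 1.5 N and distance of each of weight_medium_mid, weight_small_mid from where it was at the start of the episode below 0.012 m); the robot touches nothing.
It fails at once if a smaller weight is moved by more than 12 mm (distance of any of weight_medium_mid, weight_small_mid from where it was at the start of the episode above 0.012 m).
It fails at once if the marker, the label roll or the small box is moved by more than 30 mm (distance of any of marker, label_roll, carton from where it was at the start of the episode above 0.03 m).
It fails at once if the weight is slammed onto the scale (more than 60 N), or dropped onto it (faster than 0.25 m/s when within 25 mm of the pan) (contact force between weight_large and scale above 60 N or (horizontal distance between weight_large_mid and pan_middle below 0.08 m and z of weight_large_mid in the frame of pan_middle below 0.033 m and linear speed of weight_large above 0.25 m/s)).
It also fails if it takes over 72 s, if anything falls off the work surface, if the arm or the gripper's body presses on something with over 40 N, if the wrist force passes 120 N, or if a joint passes its speed limit or range.

ROBOT

A 6-joint arm with a two-finger parallel gripper is mounted at the origin on a cart in front of the work surface, level with it; the furniture and walls round the work are solid. World frame = base frame: x ahead of the robot, y to its left, z up, the work surface at z = 0. Lengths are in m, angles in rad, forces in N, time in s.
With the tool pointing down it reaches from about 0.3 to 0.775 m from the base axis. Payload 14.6 kg.
Tool frame: the origin (TCP) lies at the very end of the fingers, on their centre line; the grasp point (between the pads) lies 19 mm behind it; z points along the fingers, y is the line along which they close (so a half turn about z gives the same grasp; the last joint's range is limited). The gripper opens to 94 mm and grips with 3 to 60 N. Pads are 16 mm wide; open, the fingers measure 119 mm over their backs; the gripper's body (75 mm by 177 mm) begins 78 mm behind the grasp point.
Start: joints at [1.167, 0.3, 1.521, -0, 1.321, -0.067], TCP at [0.182, 0.519, 0.205] pointing down, gripper open.
Joint ranges: [-3.03, 3.03], [-0.79, 2.21], [0.23, 2.52], [-1.04, 4.18], [0, 3.07], [-2.55, 2.55]. Speed limits (rad/s): [2.22, 2.22, 2.57, 3.14, 3.14, 3.14].

INTERFACE

Orientations are given as [roll, pitch, yaw] about the fixed x, y, z axes, in that order (R = Rz(yaw) Ry(pitch) Rx(roll)).
In Python, from station import * gives the robot as it stands.
- The arm moves only by the tool jog_arm, never from a script. Its argument "rows" is a list of rows, each a list of 3 entries, a list of its own where there are three numbers: the shift along the tool's x, y, z in m, then the turn about the tool's z in degrees, then the finger opening in m, from 0 to 0.094. A call has 1 to 12 rows; each row shifts and turns the commanded pose from where the row before left it, along the tool's axes as they then stand; what a row does not reach is not made up. A row lasts 1/12 s, in which the tool goes at most 41.7 mm and 7.16 degrees, less where a joint would pass 70% of its speed; a pose out of reach is approached as far as the arm can. A call is refused whole if a number of a shift passes 0.0417 or a number of a turn 7.16, either way. A call with a gripper value outside its range is refused whole. The fingers move at their own pace and stop on an object; "squeeze" is the grip in N (left out, the last holds). Time passes only in rows, so rows that do not move let the fingers close. It gives the time, the measured TCP pose, the force, the opening and the grip force at its end, in the units of the state.
- get_obs(): the state, without advancing time (a new reading comes with each control period).
- camera(name): name is "side" or "top"; returns a dict with "image" (400x640x3 uint8, red, green, blue), "range_z" (400x640 float32, m along the optical axis (not along the pixel's ray), 0 where there is no reading), "K" (3x3 intrinsics, pixels), "world_from_camera" (4x4, takes a point from camera to world coordinates). Camera axes: x right, y up, looking along -z (the intrinsics and any distortion apply to the point x, -y, -z); pixel columns grow to the right and rows downward; lengths in m; the calibration is good to about 2 mm. A picture is of the moment at which its call begins.
- hand_in(): hands the job in; it is judged then, once.
Trained networks look in a picture, given as the dict that the camera call returned (one of the last four; its "shot" number tells which), for a name from the list of things; names that differ only in an ending like _2 or _b are one class to them, and where a whole thing is asked for, a point or a joint stands for the part that bears it (a point fixed in the world has none). Each returns a list of dicts, best first, with "p" (0 to 1); they miss things now and then, are a little off and sometimes report something else, mostly with a low value. They report only what shows in the picture. A call takes as long as a camera call.
- search_frame(label, picture): "at" ([column, row] as shares, 0 to 1, of the picture: columns of its width, rows of its height, amid what is visible of it).
- spot_point(label, picture): "at" ([column, row] as shares, 0 to 1, of the picture: columns of its width, rows of its height: a listed point, or the origin of a listed thing).
The state is a dict: "time_s": time; "qpos": joint angles; "joint_vel": joint speeds; "tau": joint torques, N m; "ee_pos": TCP position; "eef_rot": TCP orientation; "force": force on the tool from outside, world axes, zero at the start; "moment": the same for the moment, N m; "grip_width": finger opening in m; "grip_force": force on a finger pad.
Only numpy, scipy, OpenCV 4.12 (cv2) and the standard library are available. Lean on these libraries where they do the work, as an engineer would, in place of code of your own. Each camera call takes 0.05 s, during which the arm holds its last target. There are 200 camera calls.

## Working session

There is one attempt and no reset: what is moved stays moved. The work goes in short steps, Python scripts to look and compute and a tool call to move; the robot and the scene stay as the last step left them, time stands still between calls to the robot, and variables do not carry over. Pictures are saved under pics/ and viewed, at most 10 in all, crops included, and the job is handed in when it is done.

Besides the shell and the picture viewer there is one more tool, called after "Call:" as a command line: name --argument value ..., lists and objects as JSON in quotes. jog_arm: Moves the arm, as the interface text tells. Its arguments: {"type":"object","properties":{"rows":{"type":"array","items":{"type":"array"}},"squeeze":{"type":"number"}},"required":["rows"]}

```bash
mkdir -p pics; cat > h.py <<'E'
import numpy as np, cv2
from station import *
def px2w(c,u,v,z=None):
    """pixel -> world; by range, or on plane z"""
    K=np.array(c["K"]);T=np.array(c["world_from_camera"])
    r=np.array([(u-K[0,2])/K[0,0],-(v-K[1,2])/K[1,1],-1.])
    d=T[:3,:3]@r;o=T[:3,3]
    if z is not None: return o+d*(z-o[2])/d[2]
    p=c["range_z"][int(v)-1:int(v)+2,int(u)-1:int(u)+2]; p=p[p>0]
    return o+d*np.median(p) if p.size else None
def save(c,n,box=None,s=1):
    im=c["image"][:,:,::-1]
    if box: im=im[box[1]:box[3],box[0]:box[2]]
    cv2.imwrite(f"pics/{n}.png",cv2.resize(im,None,fx=s,fy=s))
E
python3 - <<'E'
from h import *
np.set_printoptions(precision=4,suppress=True)
for n in("top","side"):
    c=camera(n); save(c,n+"0"); print(n,c["world_from_camera"],c["K"],[k for k in c])
    for l,z in dict(block_top=.038,press_end=.038,weight_large_mid=.03,weight_small_mid=.0327,pan_middle=.054,zero_key_top=.0345,weight_block=0,scale=0,marker=.006,label_roll=.0,carton=0,riser_post=.15).items():
        for r in spot_point(l,c)[:1]:
            u,v=r["at"][0]*640,r["at"][1]*400
            print(l,round(r["p"],2),[round(u),round(v)],px2w(c,u,v,z),px2w(c,u,v))
E
```

```text
top [[-0.1566  0.9639 -0.2151  0.3175]
 [-0.9877 -0.1532  0.0323  0.0205]
 [-0.0018  0.2175  0.976   1.0559]
 [ 0.      0.      0.      1.    ]] [[488.7324   0.     316.8623]
 [  0.     488.7324 193.5184]
 [  0.       0.       1.    ]] ['image', 'range_z', 'K', 'world_from_camera', 'shot']
block_top 0.75 [415, 211] [ 0.4716 -0.213   0.038 ] [ 0.4714 -0.2127  0.0394]
press_end 0.89 [420, 196] [ 0.5013 -0.2287  0.038 ] [ 0.5014 -0.2289  0.0374]
weight_large_mid 0.94 [414, 212] [ 0.4715 -0.2115  0.03  ] [ 0.4706 -0.2101  0.0363]
weight_small_mid 0.49 [378, 202] [ 0.5033 -0.1401  0.0327] [ 0.5025 -0.1394  0.0369]
pan_middle 0.64 [220, 198] [0.5608 0.1899 0.054 ] [0.5607 0.1898 0.0545]
zero_key_top 0.66 [258, 229] [0.4862 0.1202 0.0345] [0.4862 0.1202 0.0342]
weight_block 0.97 [396, 213] [ 0.4802 -0.1792  0.    ] [ 0.4743 -0.1719  0.0386]
scale 0.69 [417, 210] [ 0.4786 -0.2248  0.    ] [ 0.4725 -0.2156  0.0398]
marker 0.61 [316, 210] [ 0.5121 -0.0059  0.006 ] [ 0.5113 -0.0058  0.01  ]
label_roll 0.7 [423, 196] [ 0.5079 -0.2451  0.    ] [ 0.5011 -0.2356  0.0378]
carton 0.63 [322, 268] [0.3
[... 478 characters left out ...]
72  0.0374]
weight_large_mid 0.64 [331, 305] [ 0.4664 -0.2078  0.03  ] [ 0.4635 -0.2137  0.0368]
weight_small_mid 0.77 [335, 272] [ 0.5051 -0.1388  0.0327] [ 0.502 -0.145  0.039]
pan_middle 0.86 [298, 174] [0.5567 0.1822 0.054 ] [0.5559 0.1801 0.0553]
zero_key_top 0.66 [277, 202] [0.4805 0.1161 0.0345] [0.4801 0.1148 0.0354]
weight_block 0.57 [335, 307] [ 0.4832 -0.1882  0.    ] [ 0.4669 -0.2204  0.0376]
scale 0.62 [287, 195] [0.5295 0.1867 0.    ] [0.5088 0.1276 0.0406]
marker 0.82 [306, 242] [ 0.5016 -0.0067  0.006 ] [ 0.5008 -0.0085  0.0076]
label_roll 0.6 [362, 229] [ 0.6337 -0.002   0.    ] [ 0.6195 -0.0263  0.0211]
carton 0.59 [252, 254] [0.3887 0.0034 0.    ] [ 0.381  -0.0281  0.0271]
```

```bash
python3 -c "
import cv2,numpy as np
cv2.imwrite('pics/both0.png',cv2.resize(np.hstack([cv2.imread('pics/top0.png'),cv2.imread('pics/side0.png')]),(800,250)))"
```

```text
(no output)
```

View pics/top0.png

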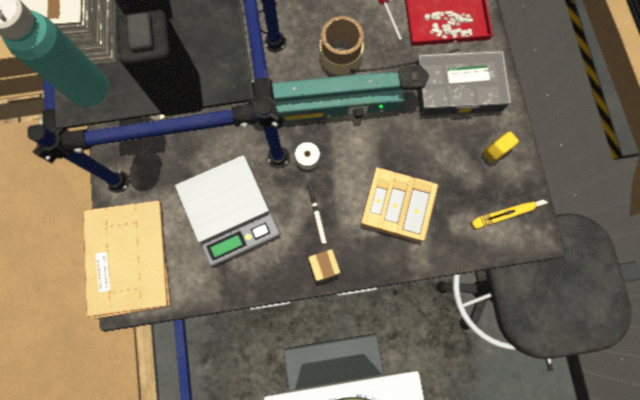

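View pics/side0.png

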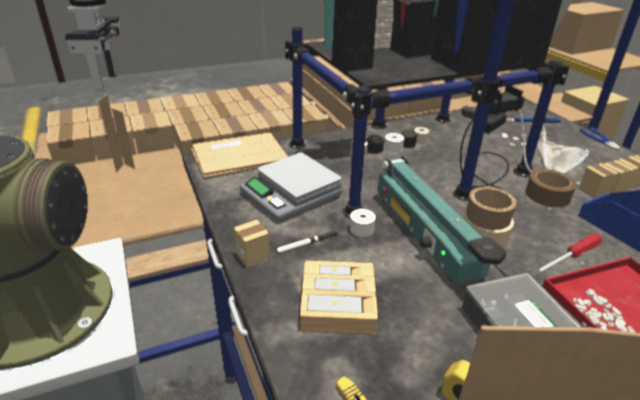

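The top view shows the block at about (400,205), with the large weight at (413,212), the scale pan at (222,198), the white key at (260,230), the marker at (318,215), the roll at (306,155) and the carton at (323,265). The network's scale and roll hits on the block are false. Next I'll fit the outlines in world coordinates.

```bash
cat > fit.py <<'E'
from h import *
np.set_printoptions(precision=4,suppress=True)
def cloud(c):
    K=np.array(c["K"]);T=np.array(c["world_from_camera"]);r=c["range_z"]
    v,u=np.mgrid[:400,:640]
    P=np.stack([(u-K[0,2])/K[0,0]*r,-(v-K[1,2])/K[1,1]*r,-r],-1)
    return P@T[:3,:3].T+T[:3,3]
def rect(P,m):
    n,l,st,_=cv2.connectedComponentsWithStats(m.astype(np.uint8)); i=1+np.argmax(st[1:,4])
    q=P[l==i]; return cv2.minAreaRect((q[:,:2]*1000).astype(np.float32)),len(q),np.median(q[:,2])
E
python3 - <<'E'
from fit import *
for n in("top","side"):
    c=camera(n);P=cloud(c);im=c["image"].astype(int)
    x,y,z=P[...,0],P[...,1],P[...,2]
    hsv=cv2.cvtColor(c["image"],cv2.COLOR_RGB2HSV)
    nb=(x>.37)&(x<.6)&(y<-.06)&(y>-.32)
    print(n,"block",rect(P,nb&(z>.032)&(z<.046)))
    print("bar",rect(P,(x>.42)&(x<.55)&(y<-.15)&(y>-.26)&(z>.03)&(hsv[...,1]<70)))
    print("pan",rect(P,(x>.44)&(x<.68)&(y>.05)&(y<.32)&(z>.047)&(z<.062)))
    print("key",rect(P,(abs(x-.484)<.03)&(abs(y-.118)<.03)&(z<.042)&(im.min(-1)>170)))
    print("roll",rect(P,(abs(x-.62)<.06)&(abs(y)<.06)&(z>.03)&(z<.042)))
    print("carton",rect(P,(abs(x-.385)<.06)&(abs(y)<.06)&(z>.055)&(z<.075)))
    save(c,n+"1",(345,150,455,260) if n=="top" else (290,250,390,340),5)
c=camera("top");save(c,"sc",(165,145,345,285),4)
print(get_obs())
E
```

```text
top block (((494.0669860839844, -182.76174926757812), (136.18524169921875, 127.75413513183594), 64.82386779785156), 3545, np.float64(0.038483542852327135))
bar (((471.36175537109375, -214.69180297851562), (37.75720977783203, 90.40520477294922), 65.12403106689453), 705, np.float64(0.03869925987344702))
pan (((561.999267578125, 187.80502319335938), (134.7828369140625, 158.05079650878906), 15.88726806640625), 4679, np.float64(0.05466233242836771))
key (((484.68798828125, 119.7629165649414), (40.82463836669922, 64.04156494140625), 15.082062721252441), 226, np.float64(0.02753866459560339))
roll (((633.145263671875, -4.846525192260742), (50.157840728759766, 52.482547760009766), 81.38902282714844), 419, np.float64(0.037199188471426003))
carton (((389.6180725097656, -2.480663299560547), (50.39681625366211, 49.47774124145508), 9.65060043334961), 628, np.float64(0.06671940905515528))
side block (((491.933349609375, -181.76272583007812), (139.55899047851562, 126.2142333984375), 64.52082824707031), 3975, np.float64(0.0382567158985232))
bar (((469.72235107421875, -212.9952850341797), (42.87516784
[... 447 characters left out ...]
49.2697639465332), 62.94524002075195), 325, np.float64(0.037163560255573214))
carton (((387.79583740234375, -1.0416374206542969), (52.3819580078125, 54.909183502197266), 8.096724510192871), 563, np.float64(0.06659641109220416))
{'time_s': 1.45, 'qpos': array([ 1.1674,  0.2999,  1.521 ,  0.    ,  1.3207, -0.0666]), 'joint_vel': array([ 0.0004,  0.0006, -0.0001,  0.0006, -0.001 ,  0.001 ]), 'tau': array([  0.0006, -53.1668, -35.2911,   0.0709,   0.0213,  -0.0001]), 'ee_pos': array([0.1817, 0.5191, 0.2054]), 'eef_rot': array([-3.1416, -0.    ,  2.8048]), 'force': array([-0.0579,  0.0604,  1.3155]), 'moment': array([ 0.0305,  0.0199, -0.0342]), 'grip_force': 0.0, 'grip_width': 0.093955634461672}
```

View pics/top1.png

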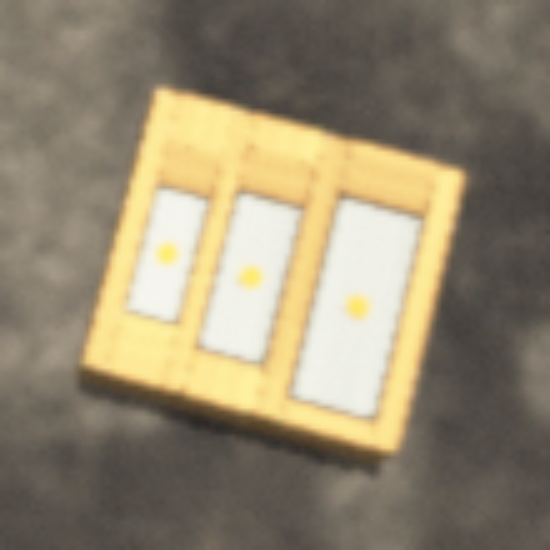

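View pics/sc.png

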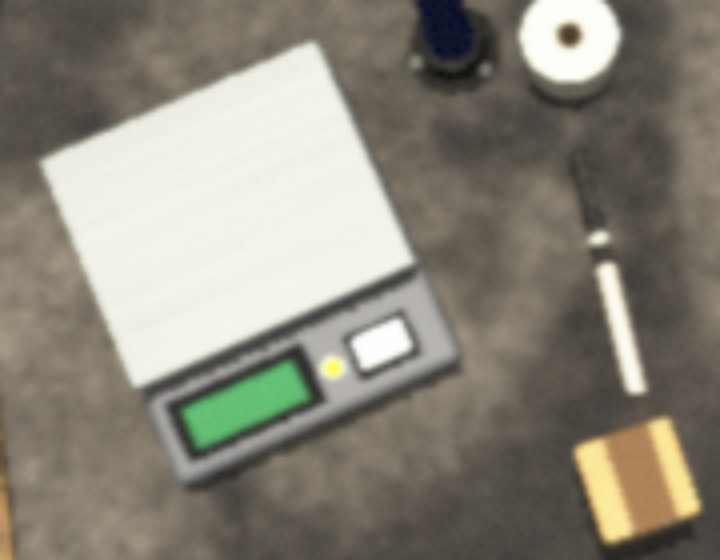

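The crop shows the bars with notched ends pointing away from the robot, and the key centred at full-image pixel (260.5,231). Both cameras agree: bar (0.470,-0.214), block x axis at 155°, pan (0.561,0.188) with x axis at 15.9°, key about (0.481,0.116).

```bash
cat > go.py <<'E'
# usage: go.py x y z yawdeg -> turn (deg), and shift in tool axes after that turn (mm)
import sys; from h import *
from scipy.spatial.transform import Rotation as R
o=get_obs();x,y,z,yw=map(float,sys.argv[1:5])
cur=np.degrees(o["eef_rot"][2]); d=(yw-cur+180)%360-180
Rt=R.from_euler("xyz",[np.pi,0,np.radians(yw)])
print("t",o["time_s"],"pos",o["ee_pos"].round(4),"rpy",np.degrees(o["eef_rot"]).round(2),"turn",round(-d,2),"shift mm",(Rt.inv().apply(np.array([x,y,z])-o["ee_pos"])*1000).round(1),"F",o["force"].round(2))
E
python3 go.py .481 .116 .08 195.9
python3 - <<'E'
from h import *
c=camera("top"); print(px2w(c,260.5,231,.0345),px2w(c,278,157,0),px2w(c,265,105,.27))
E
```

```text
t 1.45 pos [0.1817 0.5191 0.2054] rpy [-180.    -0.   160.7] turn -35.2 shift mm [-177.4 -469.7  125.4] F [-0.06  0.06  1.32]
[0.48145639 0.11654238 0.0345    ] [0.6472251  0.05874645 0.        ] [0.65857559 0.05803442 0.27      ]
```

Call:
jog_arm --rows '[[[0, 0, 0], -7.04, 0], [[0, 0, 0], -7.04, 0], [[0, 0, 0], -7.04, 0], [[0, 0, 0], -7.04, 0], [[0, 0, 0], -7.04, 0], [[-0.0127, -0.0336, 0.005], 0, 0], [[-0.0127, -0.0336, 0.005], 0, 0], [[-0.0127, -0.0336, 0.005], 0, 0], [[-0.0127, -0.0336, 0.005], 0, 0], [[-0.0127, -0.0336, 0.005], 0, 0], [[-0.0127, -0.0336, 0.005], 0, 0], [[-0.0127, -0.0336, 0.005], 0, 0]]'

```text
time_s: 2.5
ee_pos: [0.3324, 0.3158, 0.1704]
eef_rot: [3.141, 0.0, -2.864]
force: [0.1, 0.3, -0.4]
grip_width: 0.0175
grip_force: 0.0
```

Call:
jog_arm --rows '[[[-0.0127, -0.0336, 0.01], 0, 0], [[-0.0127, -0.0336, 0.01], 0, 0], [[-0.0127, -0.0336, 0.01], 0, 0], [[-0.0127, -0.0336, 0.01], 0, 0], [[-0.0127, -0.0336, 0.01], 0, 0], [[-0.0127, -0.0336, 0.01], 0, 0], [[-0.0127, -0.0336, 0.01], 0, 0], [[0, 0, 0.01], 0, 0], [[0, 0, 0.01], 0, 0], [[0, 0, 0], 0, 0]]'

```text
time_s: 3.33
ee_pos: [0.4804, 0.1156, 0.0785]
eef_rot: [3.141, -0.003, -2.864]
force: [-0.3, -0.0, -0.1]
grip_width: 0.0006
grip_force: 0.0
```

```bash
python3 go.py .481 .116 .03 195.9
```

```text
t 3.3333 pos [0.4804 0.1156 0.0785] rpy [ 1.7997e+02 -1.7000e-01 -1.6412e+02] turn -0.02 shift mm [-0.7  0.3 48.5] F [-0.33 -0.02 -0.14]
```

Call:
jog_arm --rows '[[[0, 0, 0.012], 0, 0], [[0, 0, 0.012], 0, 0], [[0, 0, 0.012], 0, 0], [[0, 0, 0.004], 0, 0], [[0, 0, 0.002], 0, 0], [[0, 0, 0.002], 0, 0], [[0, 0, 0.002], 0, 0], [[0, 0, 0.002], 0, 0], [[0, 0, 0.001], 0, 0], [[0, 0, 0], 0, 0]]'

```text
time_s: 4.17
ee_pos: [0.4819, 0.1157, 0.0318]
eef_rot: [3.141, 0.001, -2.864]
force: [0.2, 2.4, 3.0]
grip_width: 0.0006
grip_force: 1.6
```

Call:
jog_arm --rows '[[[0, 0, 0.001], 0, 0], [[0, 0, 0.001], 0, 0], [[0, 0, 0.0005], 0, 0], [[0, 0, 0], 0, 0], [[0, 0, 0], 0, 0], [[0, 0, 0], 0, 0]]'

```text
time_s: 4.67
ee_pos: [0.4821, 0.1156, 0.0305]
eef_rot: [3.141, 0.001, -2.864]
force: [-8.4, 2.7, 23.3]
grip_width: 0.0004
grip_force: 11.8
```

Call:
jog_arm --rows '[[[0, 0, -0.01], 0, 0], [[0, 0, -0.03], 0, 0], [[0, 0, -0.03], 0, 0], [[0, 0, -0.02], 0, 0], [[0, 0, 0], 6.8, 0], [[0, 0, 0], 6.8, 0], [[0, 0, 0], 6.8, 0], [[0, 0, 0], 6.8, 0], [[0, 0, 0], 6.8, 0], [[0, 0, 0], 6.8, 0], [[0, 0, 0], 0, 0]]'

```text
time_s: 5.58
ee_pos: [0.4815, 0.1152, 0.1189]
eef_rot: [-3.141, -0.0, 2.701]
force: [0.1, 0.6, -0.2]
grip_width: 0.0003
grip_force: 0.0
```

```bash
python3 go.py .502 -.2285 .07 155
```

```text
t 5.5833 pos [0.4815 0.1152 0.1189] rpy [-1.7998e+02 -1.0000e-02  1.5476e+02] turn -0.24 shift mm [-163.8 -302.8   48.9] F [ 0.11  0.65 -0.17]
```

Call:
jog_arm --rows '[[[-0.0164, -0.0303, 0], -0.2, 0], [[-0.0164, -0.0303, 0], 0, 0], [[-0.0164, -0.0303, 0], 0, 0], [[-0.0164, -0.0303, 0], 0, 0], [[-0.0164, -0.0303, 0], 0, 0], [[-0.0164, -0.0303, 0], 0, 0], [[-0.0164, -0.0303, 0], 0, 0], [[-0.0164, -0.0303, 0.01], 0, 0], [[-0.0164, -0.0303, 0.02], 0, 0], [[-0.0164, -0.0303, 0.02], 0, 0], [[0, 0, 0], 0, 0], [[0, 0, 0], 0, 0]]'

```text
time_s: 6.58
ee_pos: [0.503, -0.2294, 0.0676]
eef_rot: [3.142, -0.003, 2.712]
force: [-0.5, 0.3, 0.9]
grip_width: 0.0008
grip_force: 0.0
```

```bash
python3 go.py .502 -.2285 .0285 155; python3 - <<'E'
from h import *
c=camera("side");save(c,"press",(250,200,450,340),4)
E
```

```text
t 6.5833 pos [ 0.503  -0.2294  0.0676] rpy [ 1.8000e+02 -1.5000e-01  1.5537e+02] turn 0.37 shift mm [ 1.3  0.4 39.1] F [-0.46  0.29  0.85]
```

View pics/press.png

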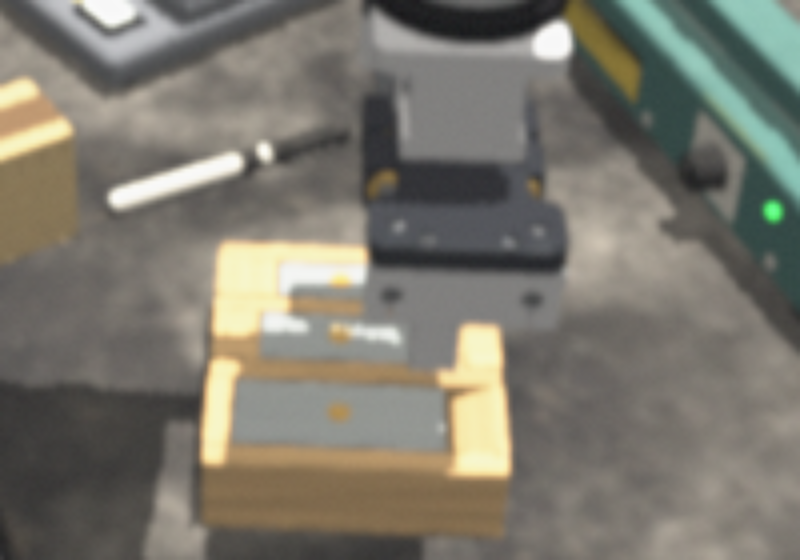

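The fingers stand over the large bar's notched end: the tip is at crop (430,365), 30 mm above the top, which projects onto the bar near its right end. I'll press.

Call:
jog_arm --rows '[[[0.001, 0, 0.012], 0.3, 0], [[0, 0, 0.012], 0, 0], [[0, 0, 0.004], 0, 0], [[0, 0, 0.002], 0, 0], [[0, 0, 0.002], 0, 0], [[0, 0, 0.002], 0, 0], [[0, 0, 0.002], 0, 0], [[0, 0, 0.002], 0, 0], [[0, 0, 0.001], 0, 0], [[0, 0, 0], 0, 0], [[0, 0, 0], 0, 0]]'

```text
time_s: 7.55
ee_pos: [0.503, -0.228, 0.03]
eef_rot: [-3.142, 0.0, 2.705]
force: [0.6, 0.7, 0.0]
grip_width: 0.0007
grip_force: 0.0
```

Call:
jog_arm --rows '[[[0, 0, 0.001], 0, 0], [[0, 0, 0.001], 0, 0], [[0, 0, 0], 0, 0], [[0, 0, 0], 0, 0]]'

```text
time_s: 7.88
ee_pos: [0.5034, -0.2282, 0.0288]
eef_rot: [-3.142, 0.001, 2.705]
force: [-2.4, 0.9, 10.5]
grip_width: 0.0006
grip_force: 4.2
```

Call:
jog_arm --rows '[[[0, 0, -0.005], 0, 0], [[0, 0, -0.025], 0, 0], [[0, 0, -0.025], 0, 0], [[0, 0, -0.03], 0, 0.06], [[0.0, 0, -0.03], 0, 0.06], [[0.035, 0, 0], 0, 0.06], [[0.03, 0, 0], 0, 0.06], [[0, 0, 0], 0, 0.06], [[0, 0, 0], 0, 0.06]]'

```text
time_s: 8.63
ee_pos: [0.4437, -0.2003, 0.1436]
eef_rot: [-3.142, 0.001, 2.705]
force: [0.4, -0.3, 0.2]
grip_width: 0.0368
grip_force: 0.0
```

```bash
python3 go.py .4435 -.2012 .04 155; python3 - <<'E'
from fit import *
c=camera("side");P=cloud(c);save(c,"tip",(250,200,450,340),4)
x,y,z=P[...,0],P[...,1],P[...,2]
hsv=cv2.cvtColor(c["image"],cv2.COLOR_RGB2HSV)
m=(x>.41)&(x<.53)&(y<-.17)&(y>-.26)&(z>.02)&(z<.06)&(hsv[...,1]<70)
r=rect(P,m);print(r)
q=P[m]; q=q-[.4716,-.2143,0]; s=-q[:,0]*.906+q[:,1]*.423; w=-q[:,0]*.423-q[:,1]*.906
for a in range(-40,50,10):
    k=(s*1000>a)&(s*1000<a+10)
    if k.sum()>5: print(a,k.sum(),np.median(q[k,2]).round(4),np.percentile(w[k],[3,97]).round(4))
E
```

```text
t 8.6333 pos [ 0.4437 -0.2003  0.1436] rpy [-1.80e+02  6.00e-02  1.55e+02] turn -0.0 shift mm [ -0.2  -0.9 103.6] F [ 0.36 -0.28  0.2 ]
(((475.2696228027344, -208.85665893554688), (90.20594024658203, 96.82538604736328), 81.14764404296875), 1224, np.float64(0.03874116390402321))
-40 111 0.0276 [-0.059   0.0241]
-30 163 0.0366 [-0.0574  0.0247]
-20 170 0.0358 [-0.0536  0.0239]
-10 151 0.0377 [-0.049   0.0235]
0 132 0.0403 [-0.0439  0.0178]
10 136 0.0436 [-0.0402  0.0171]
20 139 0.0471 [-0.0353  0.0234]
30 128 0.051 [-0.0174  0.0176]
40 41 0.0431 [-0.0163  0.0167]
```

View pics/tip.png

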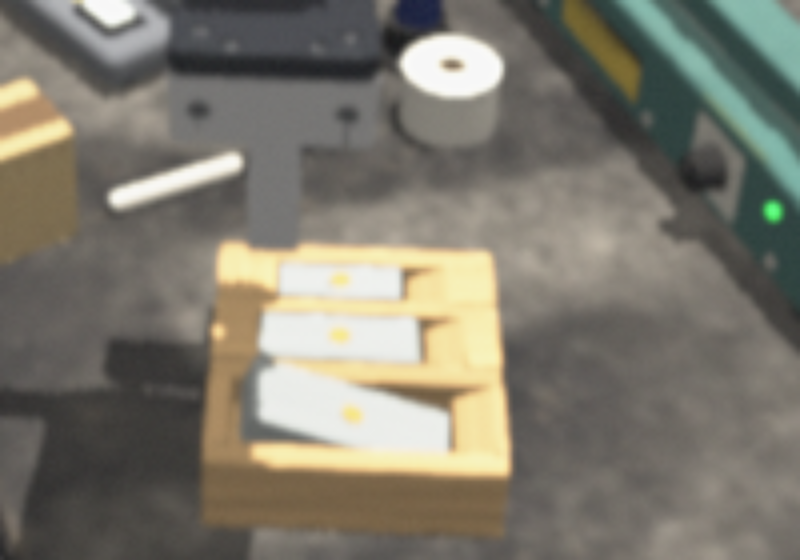

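The bar is tipped: its raised end is at crop (260,385) and its low end at (450,430). The other bars are in place. I'll descend with the fingers straddling the raised end, just above the wood.

Call:
jog_arm --rows '[[[0, -0.001, 0.02], 0, 0.06], [[0, 0, 0.03], 0, 0.06], [[0, 0, 0.025], 0, 0.06], [[0, 0, 0.015], 0, 0.06], [[0, 0, 0.007], 0, 0.06], [[0, 0, 0.004], 0, 0.06], [[0, 0, 0], 0, 0.06], [[0, 0, 0], 0, 0.06]]'

```text
time_s: 9.35
ee_pos: [0.4443, -0.2018, 0.0427]
eef_rot: [-3.142, 0.001, 2.705]
force: [0.7, -0.2, 0.4]
grip_width: 0.0602
grip_force: 0.0
```

Call:
jog_arm --rows '[[[0, 0, 0.002], 0, 0.06], [[0, 0, 0.001], 0, 0.03], [[0, 0, 0], 0, 0.03], [[0, 0, 0], 0, 0.02], [[0, 0, 0], 0, 0.02], [[0, 0, 0], 0, 0.02], [[0, 0, 0], 0, 0.02], [[0, 0, 0], 0, 0.02]]' --squeeze 55

```text
time_s: 10.02
ee_pos: [0.4437, -0.2014, 0.0391]
eef_rot: [-3.142, 0.0, 2.705]
force: [-0.4, 0.8, 1.1]
grip_width: 0.035
grip_force: 55.0
```

Call:
jog_arm --rows '[[[0, 0, -0.003], 0, 0.02], [[0, 0, -0.005], 0, 0.02], [[0, 0, -0.01], 0, 0.02], [[0, 0, -0.015], 0, 0.02], [[0, 0, -0.02], 0, 0.02], [[0, 0, -0.02], 0, 0.02], [[0, 0, -0.02], 0, 0.02], [[0, 0, -0.015], 0, 0.02], [[0, 0, -0.01], 0, 0.02], [[0, 0, -0.005], 0, 0.02], [[0, 0, 0], 0, 0.02]]'

```text
time_s: 10.93
ee_pos: [0.4439, -0.2015, 0.1629]
eef_rot: [-3.141, 0.001, 2.705]
force: [-0.3, -0.2, -4.7]
grip_width: 0.0356
grip_force: 55.0
```

```bash
python3 go.py .561 .188 .15 195.9; python3 - <<'E'
from h import *
c=camera("side");save(c,"lift",(250,130,450,330),3)
E
```

```text
t 10.9333 pos [ 0.4439 -0.2015  0.1629] rpy [-1.7999e+02  8.0000e-02  1.5500e+02] turn -40.9 shift mm [-219.4  342.5   12.9] F [-0.34 -0.15 -4.65]
```

View pics/lift.png

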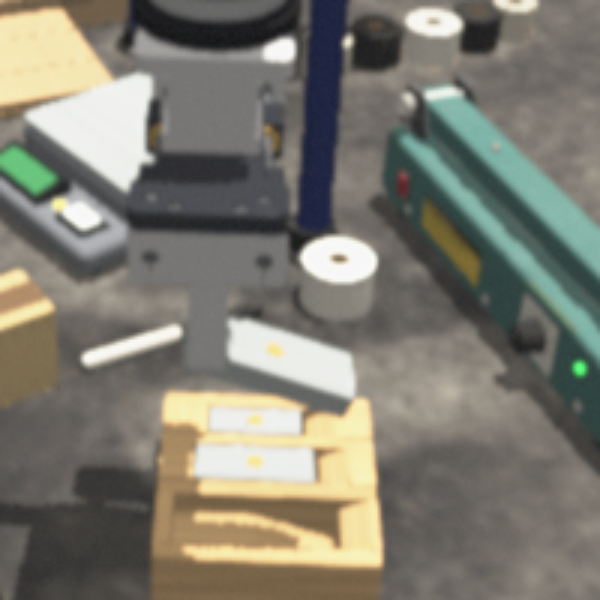

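The bar is held about 20° tilted, low end at crop (350,390), and the smaller weights are undisturbed. Now turn and carry it over.

Call:
jog_arm --rows '[[[0, 0, 0], -3, 0.02], [[0, 0, 0], -5, 0.02], [[0, 0, 0], -6, 0.02], [[0, 0, 0], -6.9, 0.02], [[0, 0, 0], -6, 0.02], [[0, 0, 0], -6, 0.02], [[0, 0, 0], -5, 0.02], [[0, 0, 0], -3, 0.02], [[0, 0, 0], 0, 0.02], [[0, 0, 0], 0, 0.02]]'

```text
time_s: 11.82
ee_pos: [0.4434, -0.2013, 0.1611]
eef_rot: [3.141, -0.001, -2.866]
force: [-0.6, -0.2, -4.1]
grip_width: 0.0353
grip_force: 55.0
```

```bash
python3 go.py .529 .179 .15 195.9
```

```text
t 11.8167 pos [ 0.4434 -0.2013  0.1611] rpy [ 1.7994e+02 -6.0000e-02 -1.6421e+02] turn -0.11 shift mm [-186.5  342.3   11.1] F [-0.56 -0.16 -4.08]
```

Call:
jog_arm --rows '[[[-0.0028, 0.0051, 0], 0, 0.02], [[-0.0065, 0.012, 0], 0, 0.02], [[-0.0093, 0.0171, 0], 0, 0.02], [[-0.0093, 0.0171, 0], 0, 0.02], [[-0.0093, 0.0171, 0], 0, 0.02], [[-0.0093, 0.0171, 0], 0, 0.02], [[-0.0093, 0.0171, 0], 0, 0.02], [[-0.0093, 0.0171, 0], 0, 0.02], [[-0.0093, 0.0171, 0], 0, 0.02], [[-0.0093, 0.0171, 0], 0, 0.02], [[-0.0093, 0.0171, 0], 0, 0.02], [[-0.0093, 0.0171, 0], 0, 0.02]]'

```text
time_s: 12.82
ee_pos: [0.4904, 0.0089, 0.1617]
eef_rot: [3.141, -0.0, -2.866]
force: [1.0, 0.3, -3.6]
grip_width: 0.0353
grip_force: 55.0
```

Call:
jog_arm --rows '[[[-0.0093, 0.0171, 0], 0, 0.02], [[-0.0093, 0.0171, 0], 0, 0.02], [[-0.0093, 0.0171, 0], 0, 0.02], [[-0.0093, 0.0171, 0], 0, 0.02], [[-0.0093, 0.0171, 0], 0, 0.02], [[-0.0093, 0.0171, 0], 0, 0.02], [[-0.0093, 0.0171, 0], 0, 0.02], [[-0.0093, 0.0171, 0], 0, 0.02], [[-0.0065, 0.012, 0], 0, 0.02], [[-0.0028, 0.0051, 0], 0, 0.02], [[0, 0, 0], 0, 0.02], [[0, 0, 0], 0, 0.02]]'

```text
time_s: 13.82
ee_pos: [0.5286, 0.1781, 0.1617]
eef_rot: [-3.141, -0.001, -2.864]
force: [0.0, 0.1, -3.8]
grip_width: 0.0354
grip_force: 55.0
```

```bash
python3 go.py .529 .179 .09 195.9; python3 - <<'E'
from fit import *
c=camera("side");P=cloud(c);save(c,"pan",(220,100,380,220),4)
E
```

```text
t 13.8167 pos [0.5286 0.1781 0.1617] rpy [-1.7999e+02 -3.0000e-02 -1.6411e+02] turn -0.01 shift mm [-0.6  0.7 71.7] F [ 0.04  0.1  -3.82]
```

View pics/pan.png

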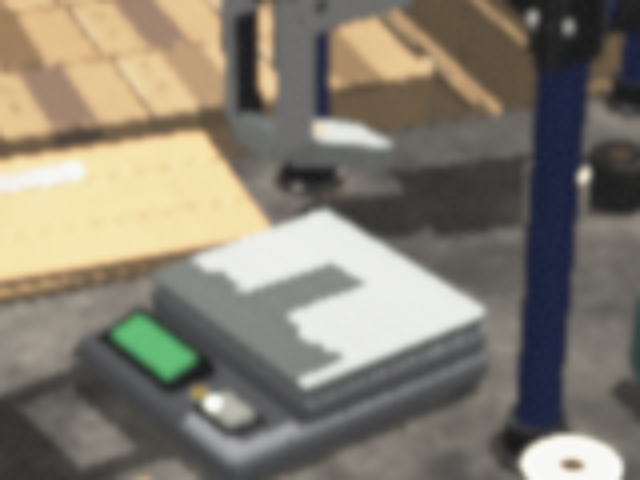

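The bar hangs over the pan, tilted with its near end at crop (250,140), and its shadow is in the pan's middle. Lowering slowly until the low end touches.

Call:
jog_arm --rows '[[[0, 0, 0.004], 0, 0.02], [[0, 0, 0.008], 0, 0.02], [[0, 0, 0.01], 0, 0.02], [[0, 0, 0.01], 0, 0.02], [[0, 0, 0.01], 0, 0.02], [[0, 0, 0.01], 0, 0.02], [[0, 0, 0.008], 0, 0.02], [[0, 0, 0.006], 0, 0.02], [[0, 0, 0.004], 0, 0.02], [[0, 0, 0.002], 0, 0.02], [[0, 0, 0.002], 0, 0.02], [[0, 0, 0], 0, 0.02]]'

```text
time_s: 14.87
ee_pos: [0.5289, 0.1785, 0.0879]
eef_rot: [3.142, 0.0, -2.864]
force: [-0.9, -0.5, -3.7]
grip_width: 0.035
grip_force: 55.0
```

Call:
jog_arm --rows '[[[0, 0, 0.001], 0, 0.02], [[0, 0, 0.001], 0, 0.02], [[0, 0, 0.001], 0, 0.02], [[0, 0, 0.001], 0, 0.02], [[0, 0, 0], 0, 0.02]]'

```text
time_s: 15.28
ee_pos: [0.5289, 0.1785, 0.0843]
eef_rot: [-3.142, 0.0, -2.864]
force: [-4.3, -0.7, 4.9]
grip_width: 0.0352
grip_force: 55.0
```

Call:
jog_arm --rows '[[[0, 0, 0], 0, 0.02], [[0, 0, 0], 0, 0.02], [[0, 0, 0.001], 0, 0.02], [[0, 0, 0.001], 0, 0.02], [[0, 0, 0.001], 0, 0.02], [[0, 0, 0.001], 0, 0.02]]' --squeeze 25

```text
time_s: 15.78
ee_pos: [0.5288, 0.1784, 0.0798]
eef_rot: [-3.142, -0.0, -2.864]
force: [-3.9, -0.9, 2.5]
grip_width: 0.0354
grip_force: 25.0
```

Call:
jog_arm --rows '[[[0, 0, 0.0015], 0, 0.02], [[0, 0, 0.0015], 0, 0.02], [[0, 0, 0.0015], 0, 0.02], [[0, 0, 0.0015], 0, 0.02], [[0, 0, 0.0015], 0, 0.02], [[0, 0, 0.0015], 0, 0.02], [[0, 0, 0.0015], 0, 0.02], [[0, 0, 0.0015], 0, 0.02]]'

```text
time_s: 16.45
ee_pos: [0.5289, 0.1785, 0.0678]
eef_rot: [-3.142, 0.0, -2.864]
force: [-3.0, -1.1, 0.7]
grip_width: 0.0357
grip_force: 25.0
```

Call:
jog_arm --rows '[[[0, 0, 0.0015], 0, 0.02], [[0, 0, 0.0015], 0, 0.02], [[0, 0, 0.001], 0, 0.02], [[0, 0, 0.001], 0, 0.02], [[0, 0, 0.001], 0, 0.02], [[0, 0, 0], 0, 0.02]]'

```text
time_s: 16.95
ee_pos: [0.5288, 0.1785, 0.0618]
eef_rot: [3.142, -0.0, -2.864]
force: [-3.1, -0.7, 0.7]
grip_width: 0.0354
grip_force: 25.0
```

Call:
jog_arm --rows '[[[0, 0, 0.001], 0, 0.02], [[0, 0, 0.001], 0, 0.02], [[0, 0, 0.0005], 0, 0.02], [[0, 0, 0], 0, 0.02]]'

```text
time_s: 17.28
ee_pos: [0.5289, 0.1784, 0.0598]
eef_rot: [-3.142, 0.0, -2.864]
force: [-4.9, -2.2, 6.2]
grip_width: 0.0354
grip_force: 25.0
```

Call:
jog_arm --rows '[[[0, 0, 0.0005], 0, 0.02], [[0, 0, 0.0005], 0, 0.02], [[0, 0, 0], 0, 0.02]]' --squeeze 12

```text
time_s: 17.53
ee_pos: [0.5292, 0.1786, 0.0596]
eef_rot: [-3.142, 0.001, -2.864]
force: [-7.0, -1.9, 13.6]
grip_width: 0.0358
grip_force: 12.0
```

Call:
jog_arm --rows '[[[0, 0, 0], 0, 0.02], [[0, 0, 0], 0, 0.02], [[0, 0, 0], 0, 0.036], [[0, 0, 0], 0, 0.038], [[0, 0, 0], 0, 0.042], [[0, 0, 0], 0, 0.05], [[0, 0, 0], 0, 0.056]]' --squeeze 3

```text
time_s: 18.12
ee_pos: [0.5287, 0.1784, 0.0582]
eef_rot: [3.142, -0.0, -2.864]
force: [0.8, -0.6, 0.7]
grip_width: 0.0518
grip_force: 0.0
```

Call:
jog_arm --rows '[[[0, 0, 0], 0, 0.056], [[0, 0, -0.005], 0, 0.056], [[0, 0, -0.02], 0, 0.056], [[0, 0, -0.03], 0, 0.056], [[0, 0, -0.03], 0, 0.056], [[0.03, 0, -0.01], 0, 0.056], [[0.04, 0, 0], 0, 0.056], [[0.04, 0, 0], 0, 0.056], [[0.02, 0, 0], 0, 0.056], [[0, 0, 0], 0, 0.056]]'

```text
time_s: 18.95
ee_pos: [0.4011, 0.1422, 0.154]
eef_rot: [-3.142, 0.0, -2.864]
force: [0.3, 0.2, -0.2]
grip_width: 0.0561
grip_force: 0.0
```

```bash
python3 - <<'E'
from fit import *
print(get_obs()["ee_pos"])
for n in("top","side"):
    c=camera(n);P=cloud(c)
    x,y,z=P[...,0],P[...,1],P[...,2]
    print(n,rect(P,(abs(x-.56)<.1)&(abs(y-.188)<.1)&(z>.062)&(z<.09)))
    for l,zz in dict(weight_large_mid=.062,pan_middle=.054,weight_medium_mid=.0315,weight_small_mid=.0327).items():
        for r in spot_point(l,c)[:1]: print(l,r["p"],px2w(c,r["at"][0]*640,r["at"][1]*400,zz))
save(c,"end",(220,100,420,340),2.5)
E
```

```text
[0.4011 0.1422 0.154 ]
top (((562.968505859375, 186.2562713623047), (90.47432708740234, 38.442657470703125), 15.81769847869873), 738, np.float64(0.07069177400125021))
weight_large_mid 0.75 [0.5672 0.1877 0.062 ]
weight_medium_mid 0.57 [ 0.4874 -0.1718  0.0315]
weight_small_mid 0.82 [ 0.508  -0.1428  0.0327]
side (((560.888671875, 188.09564208984375), (92.90680694580078, 40.69457244873047), 16.27082633972168), 408, np.float64(0.07053699945901398))
weight_large_mid 0.94 [0.5602 0.1967 0.062 ]
pan_middle 0.95 [0.5531 0.1762 0.054 ]
weight_medium_mid 0.87 [ 0.4896 -0.1731  0.0315]
weight_small_mid 0.61 [ 0.5027 -0.1424  0.0327]
```

View pics/end.png

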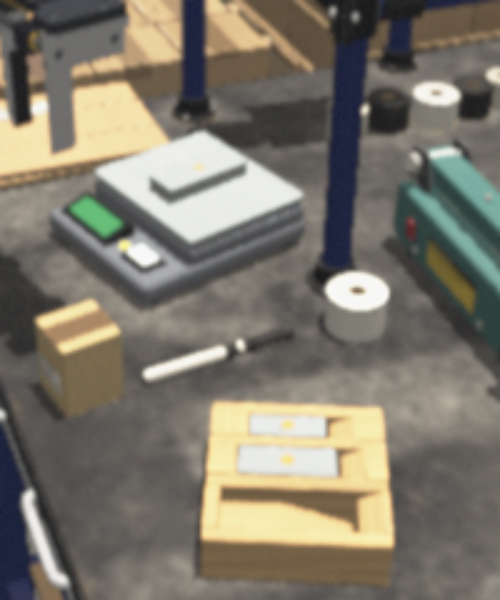

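The bar lies flat in the middle of the pan at crop (198,172), with its top at 70.6 mm, and everything else is undisturbed. I'll hand the job in.

```bash
python3 -c "
from station import *
print(hand_in())"
```

```text
the job is handed in; nothing more can be done
None
```

The daily check is done and handed in, though no verdict came back: I zeroed the scale, tipped out the largest weight and set it flat within about 3 mm of the pan's middle, leaving the two smaller weights in the block and the other items in place.

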